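# Flip the finished seedling tray's marker to green

## Robot

A 7-joint arm with a two-finger parallel gripper is mounted at the origin on the work surface. World frame = base frame: x ahead of the robot, y to its left, z up, the work surface at z = 0. Lengths are in m, angles in degrees, forces in N, time in s.
With the tool pointing down it reaches from about 0.425 to 0.875 m from the base axis. Payload 4.7 kg.
Tool frame: the origin (TCP) lies between the finger pads; the fingertips stand 22 mm ahead of it and the grasp point (between the pads) lies 3 mm ahead of it; z points along the fingers, y is the line along which they close (so a half turn about z gives the same grasp; the last joint's range is limited). The gripper opens to 87 mm and grips with 3 to 60 N. Pads are 19 mm wide; open, the fingers measure 117 mm over their backs; the gripper's body (75 mm by 190 mm) begins 51 mm behind the grasp point.
Start: joints at [0.808, 18.392, -4.016, 83.108, 1.295, 78.541, -3.26], TCP at [0.65, -0, 0.216] pointing down, gripper open.
Joint ranges: [-163.93, 163.93], [-17.29, 119.83], [-79.2, 71.16], [3.27, 140.29], [-89.18, 269.18], [5.43, 117.66], [-154.24, 154.24]. Speed limits (degrees/s): [147.25, 147.25, 180, 180, 180, 180, 180].

## Interface

Orientations are given as [roll, pitch, yaw] about the fixed x, y, z axes, in that order (R = Rz(yaw) Ry(pitch) Rx(roll)).
In Python, from cell import env gives the robot as it stands.
- The arm moves only by the tool drive_tool, never from a script. Its argument "moves" is a list of rows, each a list of 3 entries, a list of its own where there are three numbers: the shift along the tool's x, y, z in mm, then the turn, a rotation vector about the tool's x, y, z in rad, then the closure, from 0 (fully open) to 1 (shut). In form: [[[x, y, z], [wx, wy, wz], jaw], ...]. A call has 1 to 12 rows; each row shifts and turns the commanded pose from where the row before left it, along the tool's axes as they then stand; what a row does not reach is not made up. A row lasts 1/12 s, in which the tool goes at most 41.7 mm and 7.16 degrees, less where a joint would pass 70% of its speed; a pose out of reach is approached as far as the arm can. A call with a gripper value outside its range is refused whole. The fingers move at their own pace and stop on an object; "newtons" is the grip in N (left out, the last holds). Time passes only in rows, so rows that do not move let the fingers close. It gives the time, the measured TCP pose, the force, the opening and the grip force at its end, in the units of the state.
- env.get_obs(): the state, without advancing time (a new reading comes with each control period).
- env.read_camera(name): name is "scene" or "side" or "wrist"; returns (picture, depth): 384x512x3 uint8, blue, green, red; 384x512 float32, m along the optical axis (not along the pixel's ray), 0 where there is no reading.
- env.get_calibration(name): a dict with "fx", "fy", "cx", "cy" (pixels), "T" (4x4, takes a point from camera to world coordinates). Camera axes: x right, y down, z forward; pixel columns grow to the right and rows downward; lengths in m; the calibration is good to about 2 mm. The wrist camera is an equidistant fisheye: a pixel r from the principal point sees the ray r / f radians off the axis. A picture is of the moment at which its call begins: read the wrist's pose just before it. get_calibration takes no time and is no camera call; for the wrist camera it gives the pose at the moment of the call.
- env.sign_off(): hands the job in; it is judged then, once.
The state is a dict: "time_s": time; "qpos": joint angles; "joint_velocities": joint speeds; "effort": joint torques, N m; "tool_pos": TCP position; "tool_rot": TCP orientation; "force": force on the tool from outside, world axes, zero at the start; "wrist_torque": the same for the moment, N m; "grip_width": finger opening in m; "grasp_force": force on a finger pad.
Only numpy, scipy, OpenCV 4.12 (cv2) and the standard library are available. Lean on these libraries where they do the work, as an engineer would, in place of code of your own. Each camera call takes 0.05 s, during which the arm holds its last target. There are 200 camera calls.

## Task

On the grafting bench each seedling tray has a flip marker standing in front of it, red side up. The tray with a seedling in every cell is finished: push its marker's flag right over the pivot with the fingertips, without pinching it, until it lies flat on the other side and shows green, then let go. Leave its stand where it stands, leave the partly planted tray's marker red, and do not disturb the other things on the bench.

Things in the scene. Friction and masses are not known exactly. Their poses are not given: they have to be found in the camera images.
- marker_full: Stand of the finished tray's marker, 265-295 mm from that tray's centre, on its robot side. Loose, 0.7 to 0.95 kg. Grey foot 110 (x) x 90 (y) x 14 mm; two upright cheeks 120 mm high at y = +/-29 mm, 16 mm along x, with small rests reaching 24 mm from the pin both ways under the flag. Origin: centre of the foot's underside; z up; +x away from the robot, to the tray, within about 45 degrees.
- marker_part: Stand of the unfinished tray's marker, identical. Each marker stands in front of its own fixed black plug tray (180 x 260 mm, 38 mm high, seedlings up to about 90 mm above the bench): the finished tray is green all over, the unfinished one has seedlings in 8 cells at one end and 16 bare grey cells.
- flag_full_hinge (a point): Hinge axis of the finished tray's flag, midway between the cheeks, 110 mm above the bench. The axes are those of the stand; the flag turns about y.
- flag_full_tip (a point): Middle of the flag's free edge, 72 mm from the hinge axis.
- flag_full_tail (a point): End of the flag's black tail, 62 mm from the hinge axis, opposite the flag (34 mm wide, 4 mm thick; at the start on the stand's +x side). Pressing the tail down from above raises the flag like a seesaw; below it is free space down to the foot.
- flag_full (a joint): Angle of that flag: 0 = level on the stand's -x side (nearer the robot), red up; pi/2 = upright; pi = level on the +x side, green up, at its stop. Plate 10 to 72 mm from the axis, 70 mm wide, 6 mm thick. A friction hinge (about 0.05 N m, some 1 N at the edge): the flag stays at any angle it is left at and does not fall by itself.
- flag_part (a joint): Angle of the unfinished tray's flag, same meaning; starts near 0, red up, and must stay so.
- red_full: Red face plate of the finished tray's flag (3 mm thick), up at the start. Origin on the hinge axis, z out of the red face.
- green_full: Green face plate of the same flag, underneath at the start. Origin on the hinge axis, z towards the red face.
- clip_pot: White pot of blue grafting clips, 56 mm across, 50 mm high, loose. Origin: centre of its underside.
- bowl: Yellow-green bowl, 110 mm across, 50 mm high, loose. Origin: centre of its underside.
- bottle: White bottle, 66 mm across, 130 mm high, loose. Origin: centre of its underside.
- plug: Single seedling in a dark plug 24 mm across, 30 mm high, standing upright on the yellow cutting board (4 mm thick), loose. Origin: centre of its underside.
- jar: Jar with green cap, 60 mm across, 75 mm high, loose. Origin: centre of its underside.
- scraper: Scraper with orange handle, 134 mm long, 14 mm thick, lying on the bench, loose. Origin: near its middle, on the underside.

How it is judged (in metres and radians):
At the end, for the whole second after the job is handed in: The finished tray's flag is green side up within 0.15 rad of its stop, at rest; its stand upright (0.06 rad) and within 30 mm of its start; the other flag below 0.4 rad, its stand within 20 mm; all other loose things within 30 mm of their starts (value of joint flag_full above 2.99 rad and velocity of joint flag_full between -0.1 and 0.1 rad/s and angle between marker_full's own z axis and vertical below 0.06 rad and distance of each of marker_full, clip_pot, bowl, bottle, plug, jar, scraper from where it was at the start of the episode below 0.03 m and linear speed of marker_full below 0.02 m/s and value of joint flag_part below 0.4 rad and distance of marker_part from where it was at the start of the episode below 0.02 m); the robot touches nothing.
It fails at once if the finished tray's stand is lifted or tipped over (height (world z) of marker_full above 0.012 m or angle between marker_full's own z axis and vertical above 0.25 rad).
It fails at once if the finished tray's stand is shoved more than 40 mm away (distance of marker_full from where it was at the start of the episode above 0.04 m).
It fails at once if the flag is pinched: both of its faces pressed by the fingers at once, each with more than 8 N (contact force between the fingers and red_full above 8 N and contact force between the fingers and green_full above 8 N).
It fails at once if the unfinished tray's marker is flipped past 0.6 rad or moved by more than 30 mm (value of joint flag_part above 0.6 rad or distance of marker_part from where it was at the start of the episode above 0.03 m).
It fails at once if another loose thing is moved or lifted by more than 40 mm (distance of any of clip_pot, bowl, bottle, plug, jar, scraper from where it was at the start of the episode above 0.04 m).
It also fails if it takes over 51 s, if anything falls off the work surface, if the arm or the gripper's body presses on something with over 40 N, if the wrist force passes 120 N, or if a joint passes its speed limit or range.

## Working session

There is one attempt and no reset: what is moved stays moved. The work goes in short steps, Python scripts to look and compute and a tool call to move; the robot and the scene stay as the last step left them, time stands still between calls to the robot, and variables do not carry over. Pictures are saved under pics/ and viewed, at most 10 in all, crops included, and the job is handed in when it is done.

Besides the shell and the picture viewer there is one more tool, called after "Request:" by a JSON object that holds its "name" and its "arguments". drive_tool: Moves the arm, as the interface text tells. Its arguments: {"type":"object","properties":{"moves":{"type":"array"},"newtons":{"type":"number"}},"required":["moves"]}

```bash
mkdir -p pics
python3 - <<'E'
from cell import env
import cv2,numpy as np
for n in("scene","side"):
    p,d=env.read_camera(n);cv2.imwrite(f"pics/{n}0.png",p);np.savez(f"{n}0.npz",p=p,d=d,**env.get_calibration(n))
    print(n,env.get_calibration(n))
o=env.get_obs();print(o["time_s"],o["tool_pos"],o["tool_rot"],o["force"])
E
```

```text
scene {'fx': 485.4627578346806, 'fy': 485.4627578346806, 'cx': 260.2281771157649, 'cy': 192.20108785151007, 'T': array([[-0.610538  ,  0.40175698, -0.68252083,  1.41379573],
       [ 0.79195117,  0.3178913 , -0.52130458,  0.71507717],
       [ 0.00752968, -0.85879942, -0.51225663,  0.8064343 ],
       [ 0.        ,  0.        ,  0.        ,  1.        ]])}
side {'fx': 427.50175702925463, 'fy': 427.50175702925463, 'cx': 258.4981837277393, 'cy': 192.25393444332448, 'T': array([[-0.81681897, -0.32330478,  0.4777874 , -0.02573109],
       [-0.57681788,  0.44424341, -0.68551363,  0.78981472],
       [ 0.00937593, -0.83553684, -0.54935442,  0.71890778],
       [ 0.        ,  0.        ,  0.        ,  1.        ]])}
0.1 [ 6.49514515e-01 -9.15808181e-05  2.15376817e-01] [-1.79904203e+02  7.02183139e-03  8.99977509e+01] [ 0.00466673 -0.26899709  0.93234242]
```

View pics/scene0.png

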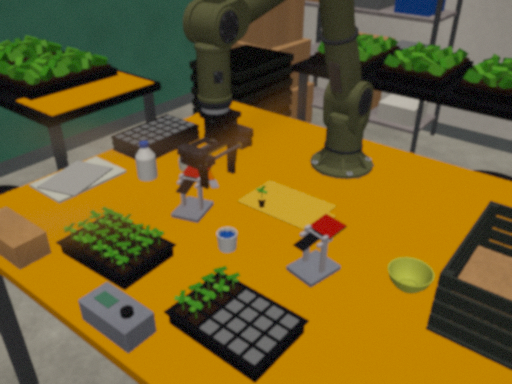

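View pics/side0.png

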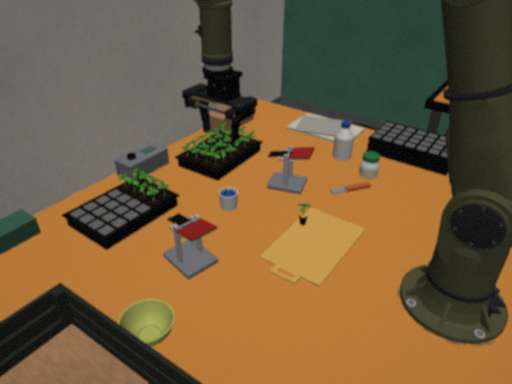

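The finished tray is at scene (115,245) / side (220,150), and its marker is at scene (192,195) / side (288,170). The part tray's marker is at scene (318,250) / side (190,240). Next I'll measure them.

```bash
cat > h.py <<'E'
import numpy as np,cv2
def load(n):
    z=np.load(n);return z
def pts(z,m):
    v,u=np.nonzero(m&(z['d']>0));d=z['d'][v,u]
    P=np.c_[(u-z['cx'])/z['fx']*d,(v-z['cy'])/z['fy']*d,d]
    return P@z['T'][:3,:3].T+z['T'][:3,3]
def full(z):
    d=z['d'];m=np.ones(d.shape,bool);P=np.full(d.shape+(3,),np.nan);P[m&(d>0)]=pts(z,m);return P
E
python3 - <<'E'
from h import *
for n in("scene","side"):
    z=load(f"{n}0.npz");p=z['p'].astype(int);P=full(z)
    b,g,r=p[...,0],p[...,1],p[...,2]
    red=(r>120)&(g<50)&(b<60)
    k,l,s,c=cv2.connectedComponentsWithStats(red.astype(np.uint8))
    for i in range(1,k):
        if s[i,4]<40: continue
        Q=P[l==i];Q=Q[~np.isnan(Q[:,0])]
        R=cv2.minAreaRect((Q[:,:2]*1000).astype(np.float32))
        print(n,"red",c[i],s[i,4],np.median(Q,0).round(3),Q[:,2].min().round(3),Q[:,2].max().round(3),R)
    # grey foot: z 5..25mm
    grey=(abs(r-b)<35)&(abs(r-g)<25)&(P[...,2]>.008)&(P[...,2]<.022)&(r>70)
    k,l,s,c=cv2.connectedComponentsWithStats(grey.astype(np.uint8))
    for i in range(1,k):
        if s[i,4]<150: continue
        Q=P[l==i]
        print(n,"grey",c[i],s[i,4],np.median(Q,0).round(3),cv2.minAreaRect((Q[:,:2]*1000).astype(np.float32)))
    # blobs above the bench near marker_full
    near=(P[...,0]>.35)&(P[...,0]<1.05)&(P[...,1]>-.5)&(P[...,1]<.5)&(P[...,2]>.03)&(P[...,2]<.14)
    k,l,s,c=cv2.connectedComponentsWithStats(near.astype(np.uint8))
    for i in range(1,k):
        if s[i,4]<60: continue
        Q=P[l==i];print(n,"blob",c[i].round(),s[i,4],np.median(Q,0).round(3),Q.min(0).round(3),Q.max(0).round(3))
ims=[]
for n,x,y in(("scene",160,150),("side",255,135)):
    ims.append(cv2.resize(load(f"{n}0.npz")['p'][y:y+80,x:x+70],None,fx=5.5,fy=5.5,interpolation=cv2.INTER_CUBIC))
cv2.imwrite("pics/crop.png",np.hstack(ims))
E
```

```text
scene red [191.53846154 171.68269231] 104 [ 0.531 -0.218  0.118] 0.113 0.292 ((621.8672485351562, -111.25473022460938), (329.7070007324219, 37.468284606933594), 49.39030838012695)
scene red [327.58121827 225.90609137] 394 [0.525 0.246 0.12 ] 0.112 0.126 ((525.1851806640625, 247.23776245117188), (69.03595733642578, 59.2961311340332), 81.07598876953125)
scene grey [340.98911071 168.01451906] 551 [0.068 0.044 0.013] ((30.10257339477539, 18.250595092773438), (164.26206970214844, 208.43980407714844), 31.597517013549805)
scene grey [ 75.95939394 178.33333333] 1650 [ 0.666 -0.63   0.012] ((654.2976684570312, -638.215087890625), (262.048095703125, 192.30654907226562), 3.6414763927459717)
scene grey [191.8125     209.11948529] 544 [ 0.566 -0.192  0.014] ((557.250732421875, -196.0178985595703), (114.14437103271484, 90.44384002685547), 18.533597946166992)
scene grey [312.25423729 268.19548023] 885 [0.575 0.24  0.013] ((565.1138916015625, 238.52191162109375), (93.04580688476562, 111.81609344482422), 75.86257934570312)
scene grey [119.67636364 335.4       ] 275 [1.029 0.06  0.015] ((1021.95043945
[... 2543 characters left out ...]
488 [ 0.489 -0.449  0.078] [ 0.463 -0.485  0.03 ] [ 0.527 -0.431  0.132]
side blob [125. 196.] 4874 [0.849 0.185 0.039] [ 0.741 -0.076  0.03 ] [1.032 0.343 0.086]
side blob [291. 158.] 641 [ 0.543 -0.188  0.111] [ 0.477 -0.253  0.03 ] [ 0.618 -0.159  0.13 ]
side blob [369. 161.] 265 [ 0.369 -0.383  0.061] [ 0.35  -0.428  0.031] [ 0.398 -0.37   0.077]
side blob [228. 195.] 257 [0.625 0.009 0.044] [ 0.599 -0.023  0.03 ] [0.656 0.034 0.052]
side blob [ 15. 224.] 750 [0.967 0.436 0.049] [0.951 0.392 0.03 ] [1.028 0.491 0.053]
side blob [189. 230.] 1028 [0.55  0.247 0.115] [0.486 0.201 0.03 ] [0.624 0.287 0.127]
side blob [148. 315.] 789 [0.5   0.435 0.043] [0.418 0.4   0.03 ] [0.528 0.493 0.052]
```

View pics/crop.png

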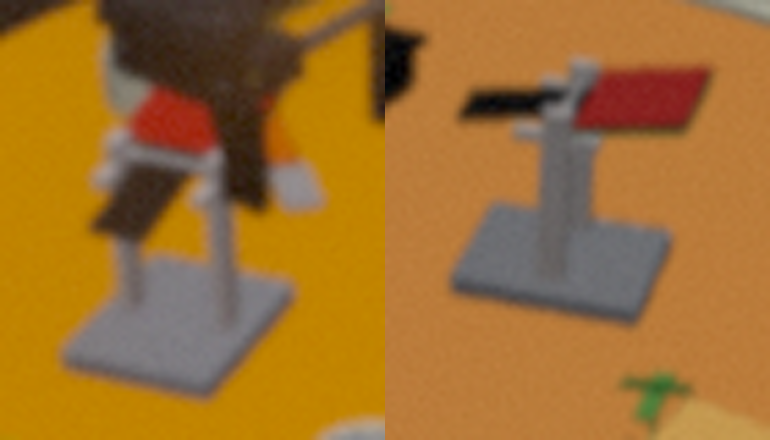

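The marker's foot is centred at (0.555, -0.196) with a yaw of about 18°. The red plate agrees: z 0.12, and it sits 41 mm towards the robot. The crop shows red on the robot side and the black tail on the +x side.

My plan is to close the fingers, turn the tool to line up with the stand, and press the tail down. Then I'll go over the top and sweep the flag across from the robot side.

Request:
{"name": "drive_tool", "arguments": {"moves": [[[-30,-8.4,0],[0,0,0],1],[[-30,-8.4,0],[0,0,0],1],[[-30,-8.4,0],[0,0,0],1],[[-30,-8.4,0],[0,0,0],1],[[-30,-8.4,0],[0,0,0],1],[[-31.7,-8.2,0],[0,0,0],1]], "newtons": 10}}

```text
time_s: 0.6
tool_pos: [0.599, -0.1826, 0.2159]
tool_rot: [-180.0, -0.0, 90.0]
force: [0.3, 0.4, 0.7]
grip_width: 0.0548
grasp_force: 0.0
```

Request:
{"name": "drive_tool", "arguments": {"moves": [[[0,0,0],[0,0,0.114],1],[[0,0,0],[0,0,0.114],1],[[0,0,0],[0,0,0.114],1],[[0,0,0],[0,0,0.114],1],[[0,0,0],[0,0,0.114],1],[[0,0,0],[0,0,0.114],1],[[0,0,0],[0,0,0.114],1],[[0,0,0],[0,0,0.114],1],[[0,0,0],[0,0,0.114],1],[[0,0,0],[0,0,0.114],1],[[0,0,0],[0,0,0.114],1],[[0,0,0],[0,0,0],1]]}}

```text
time_s: 1.6
tool_pos: [0.5995, -0.1816, 0.2158]
tool_rot: [-180.0, 0.1, 18.0]
force: [0.2, 0.2, 0.2]
grip_width: 0.0002
grasp_force: 0.0
```

Request:
{"name": "drive_tool", "arguments": {"moves": [[[0,0,25],[0,0,0],1],[[0,0,25],[0,0,0],1],[[0,0,20],[0,0,0],1],[[0,0,10],[0,0,0],1],[[0,0,8],[0,0,0],1],[[0,0,8],[0,0,0],1],[[0,0,8],[0,0,0],1],[[0,0,8],[0,0,0],1],[[-1,0,8],[0,0,0],1],[[-1,0,7],[0,0,0],1],[[-1,0,5],[0,0,0],1],[[0,0,0],[0,0,0],1]]}}

```text
time_s: 2.6
tool_pos: [0.5964, -0.1829, 0.0834]
tool_rot: [-180.0, 0.0, 18.1]
force: [-0.3, 0.4, 0.4]
grip_width: 0.0005
grasp_force: 0.1
```

Run:
```python
from cell import env
import cv2,numpy as np
ims=[]
for n,x,y in(("scene",140,110),("side",230,80)):
    p,d=env.read_camera(n)
    ims.append(cv2.resize(p[y:y+120,x:x+110],None,fx=3.5,fy=3.5,interpolation=cv2.INTER_CUBIC))
cv2.imwrite("pics/c1.png",np.hstack(ims))
o=env.get_obs();print(o["time_s"],o["tool_pos"],o["force"])
```

```text
2.7 [ 0.59686984 -0.18267878  0.084274  ] [-0.28606526 -0.18712968  0.20348129]
```

View pics/c1.png

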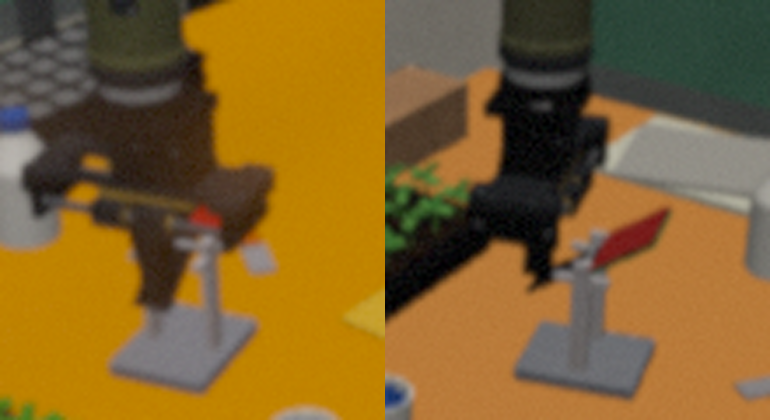

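The tail is pressed down and the flag has risen in the right panel, with its red face near (635,235). I'll lift the tool clear and measure the angle.

Request:
{"name": "drive_tool", "arguments": {"moves": [[[0,0,-20],[0,0,0],1],[[0,0,-35],[0,0,0],1],[[0,0,-35],[0,0,0],1],[[0,0,-35],[0,0,0],1],[[0,0,-25],[0,0,0],1],[[0,0,0],[0,0,0],1]]}}

```text
time_s: 3.2
tool_pos: [0.6003, -0.1836, 0.242]
tool_rot: [179.6, -0.6, 18.2]
force: [0.9, -1.0, 0.9]
grip_width: 0.0003
grasp_force: 0.0
```

```bash
cat > m.py <<'E'
from cell import env
from h import *
H=np.array([.5555,-.196,.11]);a=np.radians(18);u=np.array([np.cos(a),np.sin(a),0]);w=np.array([-u[1],u[0],0])
for n in("scene","side"):
    p,d=env.read_camera(n);c=env.get_calibration(n);P=full(dict(d=d,**c))
    q=(P-H)@np.c_[u,w,[0,0,1]]
    b,g,r=[p[...,i].astype(int) for i in range(3)]
    box=(abs(q[...,0])<.09)&(abs(q[...,1])<.045)&(q[...,2]>-.1)&(q[...,2]<.09)
    for nm,m in(("red",(r>100)&(g<60)&(b<70)),("green",(g>r+25)&(g>b+15))):
        Q=q[m&box]
        if len(Q)>15:
            Q=Q*1000;print(n,nm,len(Q),"x,z lo/med/hi",np.percentile(Q,[5,50,95],0).round()[:,[0,2]].tolist(),"ang",np.degrees(np.median(np.arctan2(Q[:,2],-Q[:,0]))).round())
    m=(abs(r-b)<35)&(abs(r-g)<25)&(q[...,2]<-.088)&(q[...,2]>-.102)&(r>70)&(np.hypot(q[...,0],q[...,1])<.09)
    print(n,"foot",cv2.minAreaRect((P[m][:,:2]*1000).astype(np.float32)))
E
python3 m.py
```

```text
scene red 336 x,z lo/med/hi [[-54.0, 10.0], [-33.0, 24.0], [-11.0, 39.0]] ang 37.0
scene foot ((557.10546875, -196.68222045898438), (114.36517333984375, 89.11347198486328), 18.253311157226562)
side red 116 x,z lo/med/hi [[-57.0, 11.0], [-36.0, 26.0], [-13.0, 41.0]] ang 36.0
side foot ((553.0820922851562, -196.29075622558594), (107.75077819824219, 92.98977661132812), 17.842126846313477)
```

Request:
{"name": "drive_tool", "arguments": {"moves": [[[-8,0,30],[0,0,0],1],[[0,0,30],[0,0,0],1],[[0,0,25],[0,0,0],1],[[0,0,20],[0,0,0],1],[[0,0,15],[0,0,0],1],[[0,0,10],[0,0,0],1],[[0,0,8],[0,0,0],1],[[0,0,8],[0,0,0],1],[[0,0,7],[0,0,0],1],[[0,0,5],[0,0,0],1],[[0,0,0],[0,0,0],1],[[0,0,0],[0,0,0],1]]}}

```text
time_s: 4.3
tool_pos: [0.5895, -0.1852, 0.0765]
tool_rot: [180.0, -0.0, 18.2]
force: [0.3, -0.3, -0.0]
grip_width: 0.0003
grasp_force: 0.0
```

```bash
python3 m.py
```

```text
scene red 28 x,z lo/med/hi [[-21.0, 17.0], [-14.0, 20.0], [27.0, 47.0]] ang 55.0
scene foot ((557.2493896484375, -195.30783081054688), (112.80780029296875, 89.21238708496094), 16.164203643798828)
side red 50 x,z lo/med/hi [[-46.0, 13.0], [-29.0, 35.0], [-11.0, 56.0]] ang 51.0
side foot ((552.9188842773438, -195.67379760742188), (107.52515411376953, 92.71407318115234), 18.61473274230957)
```

Request:
{"name": "drive_tool", "arguments": {"moves": [[[12,0,0],[0,0,0],1],[[20,0,0],[0,0,0],1],[[8,0,-20],[0,0,0],1],[[0,0,-35],[0,0,0],1],[[0,0,-35],[0,0,0],1],[[0,0,-35],[0,0,0],1],[[0,0,-20],[0,0,0],1],[[0,0,0],[0,0,0],1]]}}

```text
time_s: 5.07
tool_pos: [0.6303, -0.1736, 0.2285]
tool_rot: [179.7, -0.5, 18.1]
force: [0.7, -0.3, 1.2]
grip_width: 0.0002
grasp_force: 0.0
```

```bash
python3 m.py
```

```text
scene red 380 x,z lo/med/hi [[-44.0, 13.0], [-27.0, 32.0], [-9.0, 52.0]] ang 50.0
scene foot ((556.6085815429688, -196.18528747558594), (111.43669128417969, 90.08566284179688), 18.9752197265625)
side red 45 x,z lo/med/hi [[-46.0, 14.0], [-31.0, 38.0], [-11.0, 55.0]] ang 51.0
side foot ((552.8674926757812, -194.54864501953125), (107.49284362792969, 91.86831665039062), 17.52907371520996)
```

Request:
{"name": "drive_tool", "arguments": {"moves": [[[-20,0,0],[0,0,0],1],[[-35,0,0],[0,0,0],1],[[-35,0,0],[0,0,0],1],[[-35,0,0],[0,0,0],1],[[-30,0,0],[0,0,0],1],[[-10,0,10],[0,0,0],1],[[0,0,20],[0,0,0],1],[[0,0,20],[0,0,0],1],[[0,0,16],[0,0,0],1],[[0,0,0],[0,0,0],1]]}}

```text
time_s: 6.0
tool_pos: [0.467, -0.2226, 0.1504]
tool_rot: [-179.7, 0.4, 18.1]
force: [-0.1, 0.8, 0.3]
grip_width: 0.0007
grasp_force: 0.0
```

Request:
{"name": "drive_tool", "arguments": {"moves": [[[10,0,0],[0,0,0],1],[[10,0,0],[0,0,0],1],[[8,0,0],[0,0,0],1],[[8,0,0],[0,0,0],1],[[8,0,0],[0,0,0],1],[[8,0,0],[0,0,0],1],[[8,0,0],[0,0,0],1],[[8,0,0],[0,0,0],1],[[8,0,0],[0,0,0],1],[[0,0,0],[0,0,0],1]]}}

```text
time_s: 6.83
tool_pos: [0.5447, -0.1992, 0.1552]
tool_rot: [180.0, -0.1, 18.3]
force: [-0.1, 0.7, 1.3]
grip_width: 0.0005
grasp_force: 0.0
```

```bash
python3 m.py
```

```text
scene red 333 x,z lo/med/hi [[0.0, 17.0], [5.0, 43.0], [10.0, 68.0]] ang 97.0
scene foot ((555.452392578125, -196.61048889160156), (114.4281005859375, 90.06103515625), 16.851749420166016)
side green 50 x,z lo/med/hi [[-2.0, 18.0], [0.0, 38.0], [3.0, 64.0]] ang 90.0
side foot ((553.6103515625, -196.54701232910156), (107.123779296875, 94.21790313720703), 17.752817153930664)
```

Request:
{"name": "drive_tool", "arguments": {"moves": [[[8,0,-3],[0,0,0],1],[[8,0,-3],[0,0,0],1],[[8,0,-1],[0,0,0],1],[[6,0,0],[0,0,0],1],[[6,0,5],[0,0,0],1],[[6,0,5],[0,0,0],1],[[6,0,6],[0,0,0],1],[[4,0,6],[0,0,0],1],[[4,0,5],[0,0,0],1],[[0,0,0],[0,0,0],1],[[0,0,0],[0,0,0],1]]}}

```text
time_s: 7.85
tool_pos: [0.5956, -0.1827, 0.1344]
tool_rot: [-180.0, 0.1, 18.2]
force: [-0.1, -0.0, 0.0]
grip_width: 0.0007
grasp_force: 0.0
```

```bash
python3 m.py
```

```text
scene foot ((557.6398315429688, -196.65982055664062), (111.08914947509766, 91.51927185058594), 17.414417266845703)
side green 178 x,z lo/med/hi [[9.0, 7.0], [30.0, 16.0], [56.0, 32.0]] ang 151.0
side foot ((552.3492431640625, -195.46572875976562), (107.98568725585938, 90.86885070800781), 18.565214157104492)
```

Run:
```python
from cell import env
import cv2,numpy as np
ims=[]
for n,x,y in(("scene",140,110),("side",230,80)):
    p,d=env.read_camera(n)
    ims.append(cv2.resize(p[y:y+120,x:x+110],None,fx=3.5,fy=3.5,interpolation=cv2.INTER_CUBIC))
cv2.imwrite("pics/c2.png",np.hstack(ims))
```

```text
(no output)
```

View pics/c2.png

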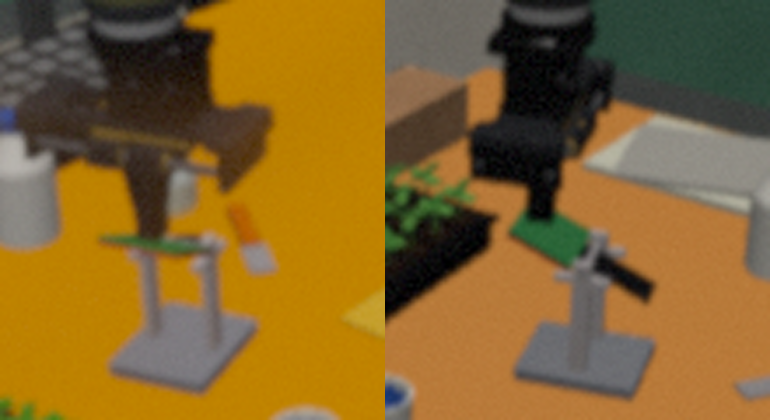

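The flag is at about 152° with green up, and the fingertip is resting on it in the right panel near (540,220). I'll keep pressing down gently.

Request:
{"name": "drive_tool", "arguments": {"moves": [[[0,0,4],[0,0,0],1],[[0,0,4],[0,0,0],1],[[0,0,4],[0,0,0],1],[[0,0,3],[0,0,0],1],[[0,0,0],[0,0,0],1]]}}

```text
time_s: 8.47
tool_pos: [0.5955, -0.1828, 0.1194]
tool_rot: [-180.0, 0.1, 18.2]
force: [-0.2, 0.2, 0.0]
grip_width: 0.0002
grasp_force: 0.1
```

```bash
python3 m.py
```

```text
scene green 99 x,z lo/med/hi [[12.0, 6.0], [45.0, 13.0], [63.0, 18.0]] ang 164.0
scene foot ((555.4381713867188, -197.43548583984375), (112.81075286865234, 90.74300384521484), 17.98130989074707)
side green 168 x,z lo/med/hi [[11.0, 4.0], [32.0, 10.0], [64.0, 18.0]] ang 164.0
side foot ((553.0975341796875, -195.3688201904297), (107.6102294921875, 96.4740219116211), 17.25578498840332)
```

Request:
{"name": "drive_tool", "arguments": {"moves": [[[0,0,3],[0,0,0],1],[[0,0,3],[0,0,0],1],[[0,0,2],[0,0,0],1],[[0,0,1],[0,0,0],1],[[0,0,0],[0,0,0],1]]}}

```text
time_s: 8.98
tool_pos: [0.5958, -0.1829, 0.111]
tool_rot: [-180.0, 0.0, 18.2]
force: [0.0, -0.2, -0.1]
grip_width: 0.0008
grasp_force: 0.0
```

Request:
{"name": "drive_tool", "arguments": {"moves": [[[0,0,1],[0,0,0],1],[[0,0,1],[0,0,0],1],[[0,0,0],[0,0,0],1]]}}

```text
time_s: 9.23
tool_pos: [0.5959, -0.1829, 0.1092]
tool_rot: [-180.0, 0.0, 18.2]
force: [-0.2, 0.4, 0.9]
grip_width: 0.0004
grasp_force: 0.1
```

```bash
python3 m.py
```

```text
scene green 161 x,z lo/med/hi [[12.0, 2.0], [47.0, 5.0], [65.0, 7.0]] ang 174.0
scene foot ((555.9090576171875, -196.39175415039062), (114.46441650390625, 90.89167022705078), 18.58798599243164)
side green 155 x,z lo/med/hi [[11.0, 1.0], [33.0, 3.0], [66.0, 10.0]] ang 174.0
side foot ((552.186279296875, -194.13723754882812), (107.38150024414062, 94.07847595214844), 17.835161209106445)
```

Request:
{"name": "drive_tool", "arguments": {"moves": [[[0,0,1],[0,0,0],1],[[0,0,1],[0,0,0],1],[[0,0,1],[0,0,0],1],[[0,0,0],[0,0,0],1]]}}

```text
time_s: 9.67
tool_pos: [0.5961, -0.183, 0.1072]
tool_rot: [180.0, -0.0, 18.1]
force: [-1.9, 0.1, 5.7]
grip_width: 0.0003
grasp_force: 2.5
```

Request:
{"name": "drive_tool", "arguments": {"moves": [[[0,0,1],[0,0,0],1],[[0,0,0],[0,0,0],1]]}}

```text
time_s: 9.83
tool_pos: [0.5961, -0.183, 0.1071]
tool_rot: [180.0, -0.0, 18.2]
force: [-3.7, 0.6, 8.9]
grip_width: 0.0005
grasp_force: 4.4
```

```bash
python3 m.py
```

```text
scene green 174 x,z lo/med/hi [[12.0, -0.0], [46.0, 3.0], [65.0, 5.0]] ang 176.0
scene foot ((558.212158203125, -196.2880401611328), (114.87548828125, 90.86782836914062), 17.189132690429688)
side green 154 x,z lo/med/hi [[12.0, 0.0], [32.0, 2.0], [65.0, 7.0]] ang 176.0
side foot ((553.3632202148438, -195.7362060546875), (108.33326721191406, 92.62873840332031), 17.794160842895508)
```

The force rose to 9 N while the flag stopped turning, so it's at its stop. I'll retreat and check.

Request:
{"name": "drive_tool", "arguments": {"moves": [[[0,0,-10],[0,0,0],1],[[0,0,-25],[0,0,0],1],[[0,0,-35],[0,0,0],1],[[0,0,-35],[0,0,0],1],[[0,0,-35],[0,0,0],1],[[0,0,-20],[0,0,0],1],[[0,0,0],[0,0,0],1],[[0,0,0],[0,0,0],1]]}}

```text
time_s: 10.6
tool_pos: [0.5967, -0.1833, 0.2671]
tool_rot: [179.9, -0.2, 18.1]
force: [0.0, 0.3, -0.3]
grip_width: 0.0004
grasp_force: 0.0
```

```bash
python3 m.py
python3 - <<'E'
from cell import env
import cv2
cv2.imwrite("pics/end.png",env.read_camera("side")[0])
E
```

```text
scene green 240 x,z lo/med/hi [[12.0, 0.0], [38.0, 3.0], [66.0, 5.0]] ang 176.0
scene foot ((556.7100219726562, -197.0459442138672), (111.8470458984375, 91.53300476074219), 15.861217498779297)
side green 189 x,z lo/med/hi [[13.0, 0.0], [39.0, 2.0], [65.0, 4.0]] ang 177.0
side foot ((553.4110717773438, -195.350830078125), (108.0539779663086, 93.23904418945312), 17.30538558959961)
```

View pics/end.png

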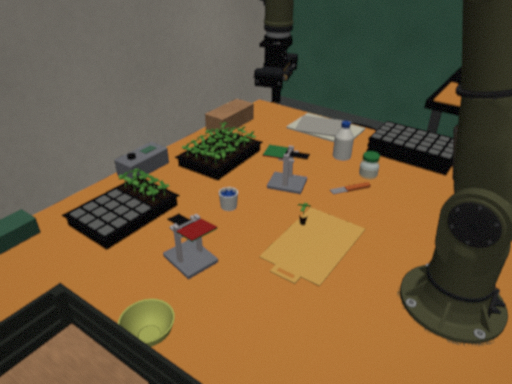

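The flag lies flat with green up at (275,152), and the stand hasn't moved. The other marker is still red at (197,230), and everything else is where it was.

```bash
python3 -c "
from cell import env
print(env.sign_off())"
```

```text
the job is handed in; nothing more can be done
None
```

The finished tray's flag is pushed over to its stop and shows green; its stand and the other things looked unmoved, the other marker is still red, and the job is handed in (no verdict was returned).

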